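# Slide the bin home under the tipping tray and empty the tray into it

## Robot

A 6-joint arm with a two-finger parallel gripper is mounted at the origin on the work surface. World frame = base frame: x ahead of the robot, y to its left, z up, the work surface at z = 0. Lengths are in m, angles in rad, forces in N, time in s.
With the tool pointing down it reaches from about 0.3 to 0.75 m from the base axis. Payload 8.5 kg.
Tool frame: the origin (TCP) lies midway between the tips of the shut fingers; the grasp point (between the pads) lies 19 mm behind it; z points along the fingers, y is the line along which they close (so a half turn about z gives the same grasp; the last joint's range is limited). The gripper opens to 85 mm and grips with 20 to 120 N. Pads are 22 mm wide; open, the fingers measure 114 mm over their backs; the gripper's body (76 mm by 85 mm) begins 54 mm behind the grasp point. The pads swing forward as they close: fully open they stand 13 mm farther back than shut.
Start: joints at [-1.357, 0.381, 1.297, -0, 1.464, -0.215], TCP at [0.229, -0.5, 0.231] pointing down, gripper open.
Joint ranges: [-3.11, 3.11], [-0.89, 2.33], [0.22, 2.48], [-1.42, 4.56], [0.17, 2.85], [-2.88, 2.88]. Speed limits (rad/s): [2.39, 2.39, 3.14, 3.14, 3.14, 3.14].

## Interface

Orientations are given as a rotation vector (axis times angle).
In Python, from workcell import telemetry, imaging, workorder gives the robot as it stands.
- The arm moves only by the tool send_rows, never from a script. Its argument "targets" is a list of rows, each a list of 7 numbers: the shift along the tool's x, y, z each as a share of 0.2 m, from -1 to 1, then the turn, a rotation vector about the tool's x, y, z each as a share of pi rad, from -1 to 1, then the opening, from -1 (shut) to 1 (fully open). In form: [[dx, dy, dz, rx, ry, rz, hand], ...]. A call has 1 to 12 rows; each row is the pose to reach, as a shift and turn from the pose commanded when the call began, along the tool's axes at that moment, turning the shorter way round; what a row does not reach only later rows make up. A row lasts 1/10 s, in which the tool goes at most 50 mm and 8.59 degrees, less where a joint would pass 70% of its speed; a pose out of reach is approached as far as the arm can. A call with a number of a shift or a turn outside -1 to 1 is refused whole. A call with a gripper value outside its range is refused whole. The fingers move at their own pace and stop on an object; "squeeze" is the grip in N (left out, the last holds). Time passes only in rows, so rows that repeat a pose let the fingers close. It gives the time, the measured TCP pose, the force, the opening and the grip force at its end, in the units of the state.
- telemetry.get_obs(): the state, without advancing time (a new reading comes with each control period).
- imaging.read_camera(name): name is "scene" or "side" or "wrist"; returns a dict with "image" (384x512x3 uint8, blue, green, red), "fov_y" (degrees; the focal length in pixels is half the picture's height over the tangent of half this angle, whatever the lens; pixels are square), "cx", "cy" (the principal point, pixels), "distortion" ([k1, k2, p1, p2, k3] as OpenCV has them; the pictures are not rectified), "pose" (4x4, takes a point from camera to world coordinates); the wrist camera has in their place "hand_eye" (4x4, takes a point from camera to tool coordinates, whose origin is the TCP and whose axes are the flange's). Camera axes: x right, y down, z forward; pixel columns grow to the right and rows downward; lengths in m; the calibration is good to about 2 mm. A picture is of the moment at which its call begins: read the wrist's pose just before it. There is no depth.
- workorder.close_job(): hands the job in; it is judged then, once.
Trained networks look in the newest picture that a camera, given by its name, has taken for a name from the list of things; names that differ only in an ending like _2 or _b are one class to them, and where a whole thing is asked for, a point or a joint stands for the part that bears it (a point fixed in the world has none). Each returns a list of dicts, best first, with "p" (0 to 1); they miss things now and then, are a little off and sometimes report something else, mostly with a low value. They report only what shows in the picture. A call takes as long as a camera call. They do not tell look-alikes from the thing itself.
- imaging.masks_of(query, camera): "region" (384x512 bool, what is visible of it) and "position" ([column, row] in pixels, amid what is visible of it).
The state is a dict: "time_s": time; "joints": joint angles; "qvel": joint speeds; "effort": joint torques, N m; "tool_pos": TCP position; "eef_rot": TCP orientation; "wrist_force": force on the tool from outside, world axes, zero at the start; "wrist_torque": the same for the moment, N m; "grip_width": finger opening in m; "finger_force": force on a finger pad.
Only numpy, scipy, OpenCV 4.12 (cv2) and the standard library are available. Lean on these libraries where they do the work, as an engineer would, in place of code of your own. Each camera call takes 0.05 s, during which the arm holds its last target. There are 200 camera calls.

## Task

Push the grey bin along the table, without lifting it, straight into the bay under the tipping tray until it meets the hidden sprung buffer and presses it in about half way, not hard up to its stop. Then raise the tray by its bar so that both highlighters and both erasers slide into the bin, and lower the tray level again. Leave the bin pressed against the buffer, and leave everything else on the desk where it is.

Things in the scene. Friction and masses are not known exactly. Their poses are not given: they have to be found in the camera images.
- stand: Plywood tipping stand, fixed. Origin on the table under the tray's hinge; own +y points out of the bay's mouth, own x across it. The bay is a channel 128 mm wide between two cheeks (10 mm thick, 85 mm high, own y -180 to +26 mm); flared guides 40 mm high widen the mouth to about 160 mm at own y +75 mm.
- tray (a joint): Tilt of the plywood tipping tray, rad: 0 level, 1.3 most. Inside 90 x 160 mm, walls 25 mm, open at the lip. Hinged at the lip along the stand's x (own y 0, 90 mm above the table); back end at own y -165 mm; floor top at 93 mm, underside 87 mm. Raising the back tips it towards own +y; 1.1 rad empties it. 0.3 kg, turns freely, falls back if let go.
- tray_bar (a point): Centre of the tray's handle, a round aluminium bar 10 mm thick and 90 mm long across the stand (along its x), 50 mm clear behind the tray's back wall. Level, it lies at the stand's own y -215 mm, 108 mm above the table; it swings with the tray about the hinge line and may turn between the fingers.
- buffer (a joint): Travel of the rubber-faced sprung buffer in the bay, m: 0 free, 0.016 at its stop. Faces the mouth, 90 mm wide, 12 to 48 mm above the table, out of sight under the tray. Its depth differs every time and is found by touch: free face between own y 0 and -34 mm of the stand. Gives at about 2.5 N, then 0.25 N per mm; the bin's friction on the table keeps it pressed after release.
- bin: Grey open-topped plastic bin, outside 120 mm (own x) x 140 mm (own y) x 60 mm high, walls and floor 5 mm, about 0.75 kg. Origin at the centre of its underside. It enters the bay with a 120 mm wide end first, either end. Sliding it takes some 3 to 7 N.
- marker_a: Flat white highlighter with black cap, 24 x 85 x 16 mm (own x, y, z), lying in the tray. Origin at the centre of its underside.
- marker_b: The second, same highlighter.
- eraser_a: Eraser in a paper sleeve, 60 x 22 x 14 mm (own x, y, z), lying in the tray near the lip. Origin at the centre of its underside.
- eraser_b: The second, same eraser, nearest the lip.
- pencil_cup: Bystander: white pencil cup, 76 mm across, 95 mm high, coloured pencils standing to 165 mm. Origin at the centre of its underside.
- calculator: Bystander: black pocket calculator 140 x 80 x 16 mm lying flat. Origin at the centre of its underside.
- sharpener: Bystander: round green pencil sharpener, 72 mm across, 40 mm high. Origin at the centre of its underside.
- stapler: Bystander: blue and black stapler 150 mm long, 53 mm high. Origin at the centre of its underside.
- tape: Bystander: black tape dispenser 130 x 55 mm, 76 mm high. Origin at the centre of its underside.
- mug: Bystander: blue mug, 80 mm across, 90 mm high. Origin at the centre of its underside.
- notebooks: Bystander: pile of notebooks about 150 x 210 mm, 26 mm high, lying flat. Origin at the centre of its underside.
Not all that is in view belongs to the job. Leave any blue or orange look-alike of the eraser_a alone.

How it is judged:
On the way, in this order (a step that is already met when the one before it is completed fails the run):
1. the bin is in the bay, straight, and holds the buffer 3 to 13 mm pressed in (value of joint buffer between 0.003 and 0.013 m and angle between the y axis of bin and the y axis of stand, either way round below 0.07 rad and x of bin in the frame of stand between -0.008 and 0.008 m and y of bin in the frame of stand between 0.015 and 0.08 m), for 0.3 s.
2. the tray is tipped by more than 0.7 rad (value of joint tray above 0.7 rad), for 0.1 s.
At the end, for the whole second after the job is handed in: Bin in the bay (centred within 8 mm, straight within 0.07 rad, its centre 15 to 80 mm out from the hinge), still pressing the buffer in by 3 to 13 mm; both highlighters and both erasers lie in it, centres below its rim; tray level (under 0.06 rad) (all of step 1 and value of joint tray below 0.06 rad and linear speed of bin below 0.01 m/s and x of marker_a in the frame of bin between -0.056 and 0.056 m and y of marker_a in the frame of bin between -0.066 and 0.066 m and z of marker_a in the frame of bin between -0.01 and 0.058 m and linear speed of each of marker_a, marker_b, eraser_a, eraser_b below 0.1 m/s and x of marker_b in the frame of bin between -0.056 and 0.056 m and y of marker_b in the frame of bin between -0.066 and 0.066 m and z of marker_b in the frame of bin between -0.01 and 0.058 m and x of eraser_a in the frame of bin between -0.056 and 0.056 m and y of eraser_a in the frame of bin between -0.066 and 0.066 m and z of eraser_a in the frame of bin between -0.01 and 0.058 m and x of eraser_b in the frame of bin between -0.056 and 0.056 m and y of eraser_b in the frame of bin between -0.066 and 0.066 m and z of eraser_b in the frame of bin between -0.01 and 0.058 m); the robot touches nothing.
It fails at once if the bin is lifted or tipped (over 15 mm or 0.2 rad) (height (world z) of bin above 0.015 m or angle between bin's own z axis and vertical above 0.2 rad).
It fails at once if the buffer is rammed to its stop (over 15 mm) (value of joint buffer above 0.015 m).
It fails at once if a bystander is moved by more than 30 mm (distance of any of pencil_cup, calculator, sharpener, stapler, tape, mug, notebooks from where it was at the start of the episode above 0.03 m).
It also fails if it takes over 72 s, if anything falls off the work surface, if the arm or the gripper's body presses on something with over 40 N, if the wrist force passes 120 N, or if a joint passes its speed limit or range.

## Working session

There is one attempt and no reset: what is moved stays moved. The work goes in short steps, Python scripts to look and compute and a tool call to move; the robot and the scene stay as the last step left them, time stands still between calls to the robot, and variables do not carry over. Pictures are saved under pics/ and viewed, at most 11 in all, crops included, and the job is handed in when it is done.

Besides the shell and the picture viewer there is one more tool, called after ">>>" as name(argument=value, ...), one argument or row to a line, values as JSON. send_rows: Moves the arm, as the interface text tells. Its arguments: {"type":"object","properties":{"targets":{"type":"array","items":{"type":"array","items":{"type":"number","minimum":-1,"maximum":1}}},"squeeze":{"type":"number"}},"required":["targets"]}

```bash
ls; mkdir -p pics
python3 - <<'E'
from workcell import telemetry, imaging
import cv2,numpy as np
o=telemetry.get_obs();print({k:np.round(v,3).tolist() for k,v in o.items()})
a=imaging.read_camera("scene");b=imaging.read_camera("side")
for c in(a,b):print(c["fov_y"],c["cx"],c["cy"],c["distortion"],np.round(c["pose"],3).tolist())
cv2.imwrite("pics/scene.png",a["image"]);cv2.imwrite("pics/side.png",b["image"])
E
```

```text
pics
{'time_s': 0.0, 'joints': [-1.357, 0.381, 1.298, -0.0, 1.464, -0.215], 'qvel': [0.0, -0.001, -0.001, 0.002, 0.0, -0.002], 'effort': [0.0, -44.845, -23.128, -0.0, 0.005, 0.0], 'tool_pos': [0.229, -0.5, 0.231], 'eef_rot': [-3.068, -0.668, 0.0], 'wrist_force': [0.677, 0.226, 1.05], 'wrist_torque': [-0.042, -0.03, -0.026], 'finger_force': 0.0, 'grip_width': 0.085}
53.55037765865015 259.90898129053727 190.10169294421104 [-0.07271298  0.          0.          0.          0.        ] [[0.689, 0.446, -0.571, 1.21], [0.725, -0.422, 0.545, -0.759], [0.002, -0.789, -0.614, 0.854], [0.0, 0.0, 0.0, 1.0]]
44.01313065764943 263.7129937710948 196.68682891327103 [0.04974573 0.         0.         0.         0.        ] [[-0.873, -0.287, 0.394, -0.033], [-0.487, 0.48, -0.73, 0.916], [0.021, -0.829, -0.559, 0.85], [0.0, 0.0, 0.0, 1.0]]
```

View pics/scene.png

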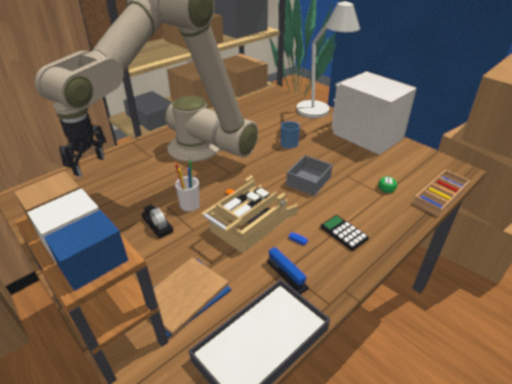

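View pics/side.png

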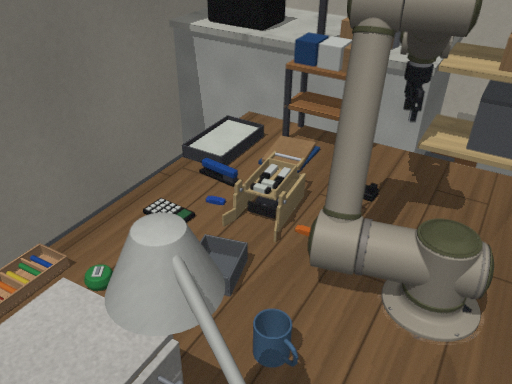

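The scene view shows the stand and tray at about (245,212), with its mouth facing the bin at (310,175). Look-alikes are a blue eraser at (298,238) and an orange one at (230,192). The white erasers and highlighters lie in the tray, and I only touch the bin and the bar. The side view shows the bin at (222,262), partly behind the lamp, and the stand at (268,190).

```bash
cat > h.py <<'E'
from workcell import telemetry, imaging
import cv2,numpy as np
from scipy.spatial.transform import Rotation as R
from scipy.optimize import minimize
def cam(name):
    o=telemetry.get_obs(); c=imaging.read_camera(name)
    f=192/np.tan(np.radians(c["fov_y"]/2)); c["K"]=np.array([[f,0,c["cx"]],[0,f,c["cy"]],[0,0,1.]])
    c["D"]=np.array(c["distortion"],float)
    if name=="wrist":
        T=np.eye(4);T[:3,:3]=R.from_rotvec(o["eef_rot"]).as_matrix();T[:3,3]=o["tool_pos"]
        c["pose"]=T@np.array(c["hand_eye"])
    c["pose"]=np.array(c["pose"]); return c
def proj(c,P):
    i=np.linalg.inv(c["pose"]); return cv2.projectPoints(np.asarray(P,float).reshape(-1,3),cv2.Rodrigues(i[:3,:3])[0],i[:3,3],c["K"],c["D"])[0][:,0]
def ray(c,uv):
    n=cv2.undistortPoints(np.array(uv,float).reshape(-1,1,2),c["K"],c["D"])[:,0]
    return c["pose"][:3,3],np.c_[n,np.ones(len(n))]@c["pose"][:3,:3].T
def plane(c,uv,z):
    o,d=ray(c,uv); return o+d*((z-o[2])/d[:,2])[:,None]
def box(x0,x1,y0,y1,z0,z1): return np.array([[x,y,z] for x in(x0,x1) for y in(y0,y1) for z in(z0,z1)])
BIN=[box(-.06,.06,-.07,.07,0,.06)]
STAND=[box(-.074,-.064,-.18,.026,0,.085),box(.064,.074,-.18,.026,0,.085)]
def place(P,p):
    x,y,t=p; c,s=np.cos(t),np.sin(t); return P@np.array([[c,s,0],[-s,c,0],[0,0,1]])+[x,y,0]
def sil(c,parts,p):
    m=np.zeros((384,512),np.uint8)
    for P in parts: cv2.fillConvexPoly(m,cv2.convexHull(np.round(proj(c,place(P,p))*16).astype(np.int32)),1,shift=4)
    return m>0
def fit(cs,ms,parts,p0,step=(.02,.02,.15)):
    def cost(p): return np.mean([1-(s&m).sum()/(s|m).sum() for c,m in zip(cs,ms) for s in [sil(c,parts,p)]])
    best=None
    S=np.array([[0,0,0]]+[[a*step[i]*(i==k) for k in range(3)] for i in range(3) for a in(1,)])
    p=np.array(p0,float)
    for k in range(3):
        r=minimize(cost,p,method="Nelder-Mead",options=dict(initial_simplex=p+S/(2**k),xatol=1e-4,fatol=1e-5)); p=r.x
    return p,r.fun
E
python3 - <<'E'
from h import *
a=cam("scene");b=cam("side")
for n in["bin","stand","tray","tray_bar","eraser_a","marker_a"]:
  for c,nm in((a,"scene"),(b,"side")):
    for r in imaging.masks_of(n,nm)[:4]:
      ys,xs=np.nonzero(r["region"])
      print(n,nm,round(r["p"],2),np.round(r["position"]),xs.min(),xs.max(),ys.min(),ys.max(),r["region"].sum(),np.round(plane(c,r["position"],.05)[0],3))
mb=[imaging.masks_of("bin",n)[0]["region"] for n in("scene","side")]
for p0 in([.45,.05,.6],):
  print(fit([a],mb[:1],BIN,np.r_[plane(a,imaging.masks_of("bin","scene")[0]["position"],.05)[0][:2],.6]))
E
```

```text
bin scene 0.66 [310. 174.] 286 331 156 195 1236 [0.518 0.154 0.05 ]
bin side 0.97 [228. 256.] 200 246 234 295 1502 [0.477 0.153 0.05 ]
stand scene 0.97 [247. 215.] 202 297 176 251 3147 [ 0.529 -0.165  0.05 ]
tray scene 0.66 [240. 203.] 225 246 195 210 179 [ 0.467 -0.14   0.05 ]
tray scene 0.62 [239. 208.] 202 276 181 232 1181 [ 0.483 -0.158  0.05 ]
tray side 0.73 [274. 173.] 244 304 152 199 982 [ 0.569 -0.27   0.05 ]
tray_bar scene 0.69 [346. 232.] 320 368 216 250 878 [0.793 0.002 0.05 ]
tray_bar scene 0.56 [236. 208.] 203 275 181 232 1027 [ 0.477 -0.168  0.05 ]
tray_bar side 0.62 [276. 173.] 243 303 152 199 1121 [ 0.564 -0.269  0.05 ]
eraser_a scene 0.66 [300. 240.] 288 307 233 244 160 [ 0.718 -0.125  0.05 ]
eraser_a scene 0.53 [260. 192.] 253 268 188 198 99 [ 0.47  -0.051  0.05 ]
eraser_a side 0.51 [263. 189.] 250 270 183 193 164 [ 0.552 -0.164  0.05 ]
marker_a scene 0.68 [244. 207.] 235 255 201 215 128 [ 0.492 -0.145  0.05 ]
marker_a scene 0.54 [241. 201.] 226 246 195 210 170 [ 0.461 -0.131  0.05 ]
marker_a side 0.72 [271. 169.] 260 277 164 178 162 [ 0.591 -0.286  0.05 ]
marker_a side 0.51 [281. 174.] 274 289 167 182 126 [ 0.546 -0.273  0.05 ]
(array([0.50021162, 0.16902729, 0.29330337]), np.float64(0.06883509833585477))
```

>>> send_rows(
  targets=[
    [0.2,-0.15,-0.42,0,0,0,1],
    [0.4,-0.3,-0.42,0,0,0,1],
    [0.6,-0.5,-0.42,0,0,0,1],
    [0.8,-0.65,-0.42,0,0,0,1],
    [0.97,-0.79,-0.42,0,0,0,1],
    [0.97,-0.79,-0.42,0,0,0,1],
  ],
)

```text
time_s: 1.55
tool_pos: [0.3401, -0.2731, 0.316]
eef_rot: [3.068, 0.67, 0.001]
wrist_force: [-0.4, 0.3, -0.4]
grip_width: 0.0858
finger_force: 0.0
```

>>> send_rows(
  targets=[
    [0.2,-0.15,-0.42,0,0,0,1],
    [0.4,-0.3,-0.42,0,0,0,1],
    [0.6,-0.5,-0.42,0,0,0,1],
    [0.8,-0.65,-0.42,0,0,0,1],
    [0.97,-0.79,-0.42,0,0,0,1],
    [0.97,-0.79,-0.42,0,0,0,1],
  ],
)

```text
time_s: 2.15
tool_pos: [0.4508, -0.0487, 0.3998]
eef_rot: [3.069, 0.671, 0.001]
wrist_force: [0.1, -0.5, -0.7]
grip_width: 0.0854
finger_force: 0.0
```

Run:
```python
from h import *
c=cam("wrist");cv2.imwrite("pics/w1.png",c["image"])
print(telemetry.get_obs()["tool_pos"],telemetry.get_obs()["time_s"],np.round(c["pose"],3).tolist(),c["fov_y"],np.round(c["hand_eye"],3).tolist())
for n in["bin","stand","tray","tray_bar"]:
    for r in imaging.masks_of(n,"wrist")[:3]:
      ys,xs=np.nonzero(r["region"])
      print(n,round(r["p"],2),np.round(r["position"]),xs.min(),xs.max(),ys.min(),ys.max(),np.round(plane(c,r["position"],.06)[0],3))
```

```text
[ 0.4517454  -0.04627625  0.39966421] 2.2 [[0.418, -0.868, -0.268, 0.521], [-0.908, -0.399, -0.124, -0.017], [0.001, 0.296, -0.955, 0.542], [0.0, 0.0, 0.0, 1.0]] 59.3367947048006 [[0.001, -0.955, -0.296, 0.077], [1.0, 0.001, 0.001, 0.001], [-0.0, -0.296, 0.955, -0.143], [0.0, 0.0, 0.0, 1.0]]
bin 0.69 [125.  50.] 66 184 0 102 [0.502 0.162 0.06 ]
stand 0.65 [351. 144.] 225 464 38 209 [ 0.517 -0.178  0.06 ]
tray 0.85 [366. 143.] 282 464 78 210 [ 0.528 -0.197  0.06 ]
tray_bar 0.65 [367. 144.] 280 465 77 210 [ 0.528 -0.199  0.06 ]
```

View pics/w1.png

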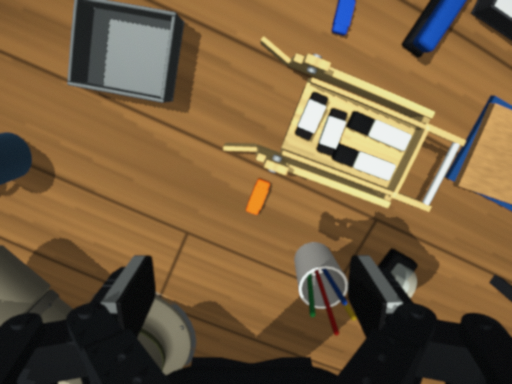

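The wrist view shows the bin at (125,50) and the stand mouth at about (243,95). The tray runs to the bar at (443,175). The orange eraser is at (258,196) and the cup at (320,275). I'll shift for a second view that holds the whole bin.

>>> send_rows(
  targets=[
    [0.2,-0.17,0,0,0,0,1],
    [0.44,-0.35,0,0,0,0,1],
    [0.44,-0.35,0,0,0,0,1],
    [0.44,-0.35,0,0,0,0,1],
  ],
)

```text
time_s: 2.8
tool_pos: [0.5014, 0.0488, 0.3988]
eef_rot: [-3.069, -0.67, 0.001]
wrist_force: [0.1, -0.1, 0.0]
grip_width: 0.0855
finger_force: 0.0
```

Run:
```python
from h import *
import pickle
c=cam("wrist");cv2.imwrite("pics/w2.png",cv2.resize(c["image"],(800,600),interpolation=cv2.INTER_CUBIC))
m=imaging.masks_of("bin","wrist")[0]["region"]
print(c["pose"][:3,3],[fit([c],[m],BIN,[.5,.165,t]) for t in(-.3,0,.3,.6)])
s=cam("scene");ms=imaging.masks_of("bin","scene")[0]["region"]
d=cam("side");md=imaging.masks_of("bin","side")[0]["region"]
print([fit([c,s],[m,ms],BIN,[.5,.165,t]) for t in(-.3,0,.3)])
pickle.dump(dict(c=c,m=m),open("w2.pkl","wb"))
```

```text
[0.57189486 0.08041463 0.54129298] [(array([0.50075547, 0.17065686, 0.22900076]), np.float64(0.022120433471120582)), (array([0.50074418, 0.17062805, 0.22934821]), np.float64(0.021901888479159637)), (array([0.50051549, 0.17048259, 0.22909203]), np.float64(0.0220185537051526)), (array([0.50044814, 0.17066263, 0.23128717]), np.float64(0.022448067902613333))]
[(array([0.50104963, 0.17069233, 0.22975788]), np.float64(0.04246953520885022)), (array([0.50108856, 0.1707664 , 0.23050611]), np.float64(0.042688899253731316)), (array([0.50076552, 0.17065256, 0.23756722]), np.float64(0.044572068530343845))]
```

View pics/w2.png

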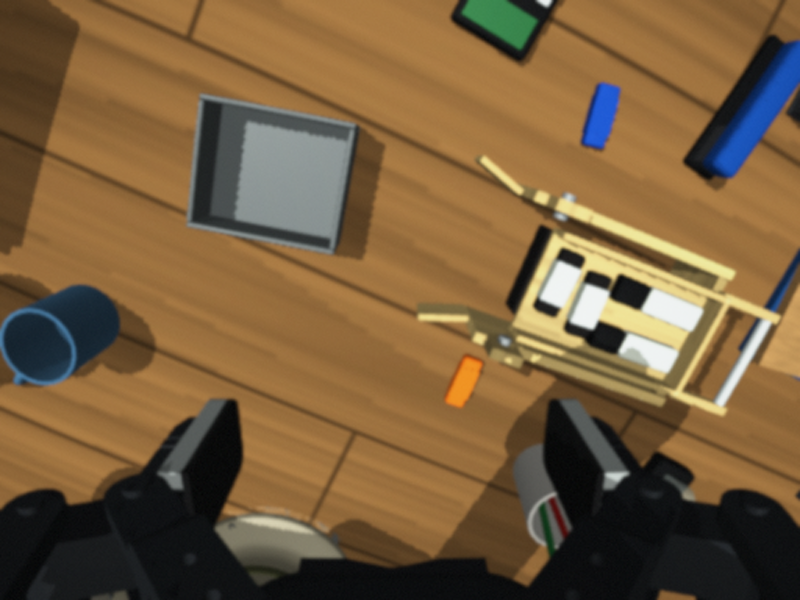

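Run:
```python
from h import *
import pickle
from scipy.optimize import least_squares
c=pickle.load(open("w2.pkl","rb"))["c"]; 
c1=dict(c);c1["pose"]=np.array([[0.418,-0.868,-0.268,0.521],[-0.908,-0.399,-0.124,-0.017],[0.001,0.296,-0.955,0.542],[0,0,0,1.]])
k=800/512
M=np.array([[.045,-.215,.108],[-.045,-.215,.108],[.083,.075,.04],[-.083,.075,.04],[.074,-.18,.085],[-.074,-.18,.085]])
U2=np.array([[774,318],[720,405],[482,158],[418,316],[733,275],[663,402]])/k
U1=np.array([[456,147],[428,204],[263,39],[225,149],[433,113],[389,206]],float)
for s in(1,-1):
 Ms=M*[s,1,1]
 for cs,us in(([c],[U2]),([c1],[U1]),([c,c1],[U2,U1])):
  f=lambda p:np.concatenate([(proj(a,place(Ms,p))-u).ravel() for a,u in zip(cs,us)])
  r=least_squares(f,[.5,-.1,0],loss="soft_l1");print(s,np.round(r.x,4),round(r.cost,1),np.round(f(r.x),1).tolist())
 # bar height by two views
 if s==1:
  A=[];b=[]
  for a,u in((c,U2),(c1,U1)):
   o,d=ray(a,u[:2].mean(0));d=d[0]/np.linalg.norm(d[0]);P=np.eye(3)-np.outer(d,d);A.append(P);b.append(P@o)
  print("bar",np.linalg.lstsq(np.vstack(A),np.hstack(b),rcond=None)[0])
```

```text
1 [ 0.5191 -0.0816  0.0804] 10.9 [-4.2, 0.6, -0.6, -1.3, 0.2, -0.4, 0.4, 0.9, 2.9, -2.6, -0.1, 3.1]
1 [ 0.5178 -0.0827  0.0796] 9.3 [1.2, -2.6, -1.7, 0.4, -0.2, -0.5, -1.2, 0.6, 3.4, -0.1, 0.1, 3.3]
1 [ 0.5183 -0.0823  0.0794] 21.0 [-4.2, 1.4, -0.6, -0.6, 0.5, 0.3, 0.5, 1.5, 2.9, -1.9, -0.1, 3.7, 1.2, -3.0, -1.7, 0.0, -0.3, -1.0, -1.4, 0.2, 3.3, -0.5, 0.0, 3.0]
bar [ 0.53639125 -0.30104152  0.10462248]
-1 [ 0.4384 -0.1221  0.91  ] 491.0 [-5.9, 0.2, 12.2, -111.7, 1.1, 183.0, -1.4, 0.3, -5.6, 49.1, 10.1, -119.9]
-1 [ 0.4338 -0.1202  0.8957] 529.6 [-3.4, 0.4, 4.0, -120.0, 4.7, 200.9, -5.5, 0.1, -6.1, 60.5, 2.9, -130.8]
-1 [ 0.4359 -0.1231  0.8985] 1023.7 [-6.2, 3.6, 12.6, -108.2, 0.2, 184.2, -1.2, 1.2, -6.2, 52.1, 10.8, -116.9, -0.9, -0.5, 6.4, -120.9, 7.1, 200.6, -3.2, -0.1, -3.6, 59.7, 5.3, -131.5]
```

Run:
```python
from h import *
import pickle
c=pickle.load(open("w2.pkl","rb"))["c"]; k=3
p=[.5183,-.0823,.0794]
im=cv2.resize(c["image"],None,fx=k,fy=k,interpolation=cv2.INTER_CUBIC)
def poly(P,p,col=(0,0,255)):
    cv2.polylines(im,[np.round((proj(c,place(np.array(P,float),p))+.5)*k-.5).astype(int)],True,col,1)
for s in(1,-1):
    poly([[s*.064,-.18,.085],[s*.074,-.18,.085],[s*.074,.026,.085],[s*.064,.026,.085]],p)
    poly([[s*.064,.026,.04],[s*.08,.075,.04]],p,(255,0,255))
poly([[-.045,-.165,.118],[.045,-.165,.118],[.045,0,.118],[-.045,0,.118]],p,(0,255,0))
poly([[-.045,-.215,.113],[.045,-.215,.113]],p)
poly([[0,-.3,.1],[0,.3,.1]],p,(255,255,0))
poly([[-.06,-.07,.06],[.06,-.07,.06],[.06,.07,.06],[-.06,.07,.06]],[.5007,.1707,.23])
cv2.imwrite("pics/ov.png",cv2.resize(im[120:840,330:1530],(800,480),interpolation=cv2.INTER_AREA))
```

```text
(no output)
```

View pics/ov.png

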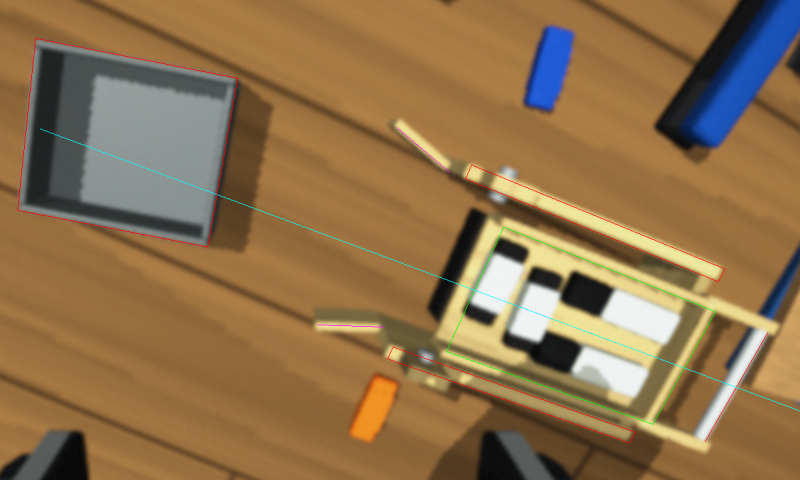

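The overlay matches the picture: bin rim, cheeks, guides and tray lines coincide within about 2 mm. Next, plan the approach to the bin's far wall.

```bash
cat >> h.py <<'E'
SP=[.5183,-.0823,.0794]
def down(a): return R.from_matrix(np.array([[np.cos(a),np.sin(a),0],[np.sin(a),-np.cos(a),0],[0,0,-1]]).T.reshape(3,3).T)
def shares(pos,rot,ref=None):
    o=telemetry.get_obs(); R0=R.from_rotvec(o["eef_rot"] if ref is None else ref[3:]); p0=o["tool_pos"] if ref is None else ref[:3]
    return np.round(np.r_[R0.inv().apply(np.array(pos)-p0)/.2,(R0.inv()*rot).as_rotvec()/np.pi],3).tolist()
E
python3 - <<'E'
from h import *
import pickle
c=pickle.load(open("w2.pkl","rb"))["c"]
print("mug",plane(c,[[40,215]],.09),"calc",plane(c,[[325,15]],.016))
print(down(.23).as_matrix().round(2))
print(shares([.4853,.2364,.2],down(.23)))
E
```

```text
mug [[0.28675764 0.29410283 0.09      ]] calc [[0.71516277 0.02927129 0.016     ]]
[[ 0.97  0.23  0.  ]
 [ 0.23 -0.97  0.  ]
 [ 0.    0.   -1.  ]]
[0.32, -0.892, 0.998, 0.0, -0.0, 0.063]
```

>>> send_rows(
  targets=[
    [0.1,-0.3,0.3,0,0,0.02,0],
    [0.2,-0.6,0.5,0,0,0.04,0],
    [0.32,-0.89,0.7,0,0,0.063,0],
    [0.32,-0.89,0.9,0,0,0.063,0],
    [0.32,-0.89,0.9,0,0,0.063,0],
    [0.32,-0.89,0.9,0,0,0.063,0],
  ],
)

```text
time_s: 3.7
tool_pos: [0.4833, 0.2385, 0.2157]
eef_rot: [3.12, 0.364, -0.01]
wrist_force: [0.3, -0.9, 0.2]
grip_width: 0.0426
finger_force: 0.0
```

Run:
```python
from h import *
o=telemetry.get_obs();print(o["wrist_force"])
print(shares([.4853,.2364,.027],down(.23)))
c=cam("wrist");m=imaging.masks_of("bin","wrist");print(len(m),m and m[0]["p"],m and fit([c],[m[0]["region"]],BIN,[.5,.17,.23]))
```

```text
[ 0.30866279 -0.91401763  0.15325036]
[0.013, 0.013, 0.943, -0.0, 0.002, 0.001]
1 0.83 (array([0.50080898, 0.1707832 , 0.23084956]), np.float64(0.02688471469798992))
```

>>> send_rows(
  targets=[
    [0.013,0.01,0.25,0,0,0,0],
    [0.013,0.01,0.5,0,0,0,0],
    [0.013,0.01,0.75,0,0,0,0],
    [0.013,0.01,0.9,0,0,0,0],
    [0.013,0.01,0.94,0,0,0,0],
    [0.013,0.01,0.94,0,0,0,0],
    [0.013,0.01,0.94,0,0,0,-1],
    [0.013,0.01,0.94,0,0,0,-1],
    [0.013,0.01,0.94,0,0,0,-1],
    [0.013,0.01,0.94,0,0,0,-1],
    [0.013,0.01,0.94,0,0,0,-1],
  ],
  squeeze=30,
)

```text
time_s: 4.9
tool_pos: [0.4893, 0.2366, 0.0333]
eef_rot: [-3.12, -0.362, -0.006]
wrist_force: [-0.3, 2.0, 7.2]
grip_width: 0.0045
finger_force: 31.1
```

Run:
```python
from h import *
o=telemetry.get_obs();print(o["wrist_force"],o["grip_width"],o["finger_force"],o["tool_pos"])
# waypoints: bin at stand x=0, y, yaw stand ; tool at wall centre
S=R.from_euler('z',SP[2])
for y in(.2535,.21,.17,.13,.10,.08):
    t=.0675+y
    q=place(np.array([[0,t,o["tool_pos"][2]]]),SP)[0]
    print(y,q.round(4),shares(q,down(SP[2])))
```

```text
[-0.30311014  1.95789049  7.24908007] 0.00450972476431088 31.11483871936798 [0.48927537 0.23655445 0.0332992 ]
0.2535 [0.4928 0.2377 0.0333] [0.019, -0.001, 0.0, -0.0, -0.001, 0.048]
0.21 [0.4963 0.1943 0.0333] [-0.014, 0.214, -0.0, -0.0, -0.001, 0.048]
0.17 [0.4995 0.1545 0.0333] [-0.044, 0.411, -0.0, -0.0, -0.001, 0.048]
0.13 [0.5026 0.1146 0.0333] [-0.075, 0.609, -0.001, -0.0, -0.001, 0.048]
0.1 [0.505  0.0847 0.0333] [-0.097, 0.757, -0.001, -0.0, -0.001, 0.048]
0.08 [0.5066 0.0647 0.0333] [-0.112, 0.856, -0.001, -0.0, -0.001, 0.048]
```

>>> send_rows(
  targets=[
    [0,0,-0.02,0,0,0,-1],
    [0,0,-0.025,0,0,0,-1],
    [0,0,-0.025,0,0,0,-1],
  ],
)

```text
time_s: 5.2
tool_pos: [0.4879, 0.2359, 0.0362]
eef_rot: [-3.121, -0.361, 0.002]
wrist_force: [0.4, -0.1, -8.8]
grip_width: 0.0043
finger_force: 30.6
```

```bash
cat >> h.py <<'E'
def st():
    o=telemetry.get_obs();r=R.from_rotvec(o["eef_rot"]).as_matrix();p=o["tool_pos"]
    s=R.from_euler('z',-SP[2]).apply(np.array(p)-[SP[0],SP[1],0])
    f=R.from_euler('z',-SP[2]).apply(o["wrist_force"])
    print("t",round(o["time_s"],2),"pos",np.round(p,4),"stand",s.round(4),"yaw",round(np.arctan2(r[1,0],r[0,0]),4),"F_st",f.round(2),"T",np.round(o["wrist_torque"],2),"w",round(o["grip_width"],4))
E
python3 - <<'E'
from h import *
st()
c=cam("wrist");m=imaging.masks_of("bin","wrist");print(len(m),m and m[0]["p"],m and fit([c],[m[0]["region"]],BIN,[.5,.17,.23]))
d=cam("scene");m=imaging.masks_of("bin","scene");print(len(m),m and m[0]["p"],m and fit([d],[m[0]["region"]],BIN,[.5,.17,.23]))
st()
E
```

```text
t 5.2 pos [0.4879 0.2359 0.0362] stand [-0.0051  0.3196  0.0362] yaw 0.2307 F_st [ 0.38 -0.13 -8.8 ] T [ 0.56  0.04 -0.01] w 0.0043
1 0.94 (array([0.4993164 , 0.16821382, 0.23903226]), np.float64(0.257442100157633))
2 0.88 (array([0.49806346, 0.16810715, 0.23464886]), np.float64(0.04963503649635037))
t 5.4 pos [0.488  0.2359 0.036 ] stand [-0.0049  0.3196  0.036 ] yaw 0.2307 F_st [ 0.05  0.34 -8.36] T [ 0.55  0.09 -0.02] w 0.0046
```

>>> send_rows(
  targets=[
    [0,0,0.013,0,0,0,-1],
    [0,0,0.013,0,0,0,-1],
    [0,0.05,0.013,0,0,0.008,-1],
    [-0.01,0.1,0.013,0,0,0.016,-1],
    [-0.015,0.15,0.013,0,0,0.024,-1],
    [-0.02,0.2,0.013,0,0,0.032,-1],
    [-0.025,0.25,0.013,0,0,0.04,-1],
    [-0.03,0.3,0.013,0,0,0.048,-1],
    [-0.035,0.35,0.013,0,0,0.048,-1],
    [-0.035,0.4,0.013,0,0,0.048,-1],
    [-0.035,0.4,0.013,0,0,0.048,-1],
  ],
  squeeze=60,
)

```text
time_s: 6.5
tool_pos: [0.5001, 0.1549, 0.0336]
eef_rot: [3.138, 0.124, -0.0]
wrist_force: [0.9, -1.3, -5.1]
grip_width: 0.0033
finger_force: 63.5
```

Run:
```python
from h import *
st()
d=cam("scene");m=imaging.masks_of("bin","scene");print(len(m),m and m[0]["p"],m and fit([d],[m[0]["region"]],BIN,[.5,.09,.08]))
m=imaging.masks_of("bin","side");d=cam("side");print(len(m),m and m[0]["p"],m and fit([d],[m[0]["region"]],BIN,[.5,.09,.08]))
st()
c=cam("wrist");cv2.imwrite("pics/w3.png",c["image"])
```

```text
t 6.5 pos [0.5001 0.1549 0.0336] stand [0.0007 0.2379 0.0336] yaw 0.0789 F_st [ 0.82 -1.38 -5.08] T [-0.15 -0.26 -0.05] w 0.0033
1 0.59 (array([0.50184435, 0.08504099, 0.10728942]), np.float64(0.09959349593495936))
1 0.73 (array([0.48826316, 0.14897114, 0.59994523]), np.float64(0.4648550724637681))
t 6.7 pos [0.4998 0.1563 0.0336] stand [0.0004 0.2393 0.0336] yaw 0.0802 F_st [ 0.89 -1.71 -5.19] T [-0.19 -0.21 -0.11] w 0.0039
```

View pics/w3.png

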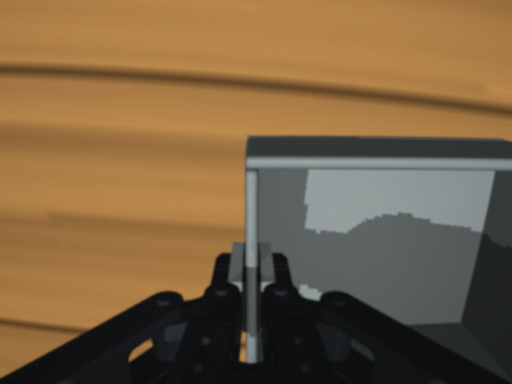

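Run:
```python
from h import *
c=cam("wrist");g=cv2.cvtColor(c["image"],cv2.COLOR_BGR2GRAY).astype(int)
for u in(280,400,495): print(u,g[150:175,u].tolist())
print(g[200,236:268].tolist())
P=plane(c,[[246,157],[280,157],[495,157],[246,200]],.06)
s=R.from_euler('z',-SP[2]).apply(P-[SP[0],SP[1],0]);print(s.round(4))
```

```text
280 [54, 52, 53, 53, 56, 66, 83, 103, 124, 140, 154, 159, 157, 154, 150, 142, 132, 118, 103, 94, 94, 96, 96, 96, 96]
400 [52, 51, 51, 51, 52, 55, 67, 88, 112, 131, 143, 152, 152, 152, 148, 144, 135, 123, 110, 114, 135, 147, 150, 150, 149]
495 [51, 50, 50, 50, 51, 50, 51, 60, 80, 104, 123, 135, 137, 141, 142, 140, 137, 130, 116, 105, 94, 88, 84, 77, 74]
[143, 144, 143, 144, 142, 142, 142, 138, 127, 121, 124, 136, 147, 156, 157, 154, 152, 147, 138, 123, 106, 89, 83, 89, 92, 95, 94, 93, 94, 95, 94, 95]
[[0.0558 0.2412 0.06  ]
 [0.0558 0.2293 0.06  ]
 [0.0567 0.1499 0.06  ]
 [0.0401 0.2412 0.06  ]]
```

>>> send_rows(
  targets=[
    [0.01,0.02,0.008,0,0,0,-1],
    [0.018,0.06,0.008,0,0,0,-1],
    [0.018,0.1,0.008,0,0,0,-1],
    [0.018,0.15,0.008,0,0,0,-1],
    [0.018,0.2,0.008,0,0,0,-1],
    [0.018,0.25,0.008,0,0,0,-1],
    [0.018,0.3,0.008,0,0,0,-1],
  ],
)

```text
time_s: 7.5
tool_pos: [0.5088, 0.0984, 0.0334]
eef_rot: [-3.137, -0.126, -0.004]
wrist_force: [-0.7, 11.1, 7.1]
grip_width: 0.0038
finger_force: 65.4
```

```bash
cat >> h.py <<'E'
def rim():
    c=cam("wrist");g=cv2.GaussianBlur(cv2.cvtColor(c["image"],cv2.COLOR_BGR2GRAY),(3,3),0).astype(float)
    uv=[]
    for u in(280,340,400,460,495):
        d=np.diff(g[120:185,u]);k=d.argmax();uv.append([u,120.5+k])
    P=plane(c,uv,.06);s=R.from_euler('z',-SP[2]).apply(P-[SP[0],SP[1],0]);print("rim",s[:,:2].round(4).tolist())
E
python3 - <<'E'
from h import *
st();rim()
E
```

```text
t 7.5 pos [0.5088 0.0984 0.0334] stand [0.0049 0.1808 0.0334] yaw 0.0804 F_st [ 0.2  11.14  7.15] T [ 1.57  0.08 -0.07] w 0.0038
rim [[0.0605, 0.1706], [0.0606, 0.1496], [0.0604, 0.128], [0.0604, 0.1053], [0.0606, 0.0914]]
```

>>> send_rows(
  targets=[
    [0,0.025,-0.006,0,0,0,-1],
    [0,0.05,-0.006,0,0,0,-1],
    [0,0.075,-0.006,0,0,0,-1],
    [0,0.1,-0.006,0,0,0,-1],
    [0,0.125,-0.006,0,0,0,-1],
    [0,0.15,-0.006,0,0,0,-1],
  ],
)

```text
time_s: 8.15
tool_pos: [0.5106, 0.0667, 0.0334]
eef_rot: [-3.139, -0.126, -0.0]
wrist_force: [0.8, 4.6, -1.1]
grip_width: 0.0042
finger_force: 64.2
```

Run:
```python
from h import *
st();rim();st()
```

```text
t 8.15 pos [0.5106 0.0667 0.0334] stand [0.0042 0.1492 0.0334] yaw 0.08 F_st [ 1.21  4.52 -1.12] T [ 0.86 -0.07  0.06] w 0.0042
rim [[0.0595, 0.139], [0.0596, 0.118], [0.0601, 0.0964], [0.06, 0.0738], [0.0599, 0.0597]]
t 8.2 pos [0.5107 0.0661 0.0334] stand [0.0042 0.1485 0.0334] yaw 0.0797 F_st [-0.    1.28 -0.79] T [ 0.24 -0.14  0.11] w 0.0041
```

>>> send_rows(
  targets=[
    [0,0.01,0,0,0,0,-1],
    [0,0.02,0,0,0,0,-1],
    [0,0.03,0,0,0,0,-1],
    [0,0.04,0,0,0,0,-1],
  ],
)

```text
time_s: 8.6
tool_pos: [0.5112, 0.0591, 0.0334]
eef_rot: [-3.139, -0.126, -0.0]
wrist_force: [-0.7, 4.8, 0.2]
grip_width: 0.0037
finger_force: 64.3
```

>>> send_rows(
  targets=[
    [0,0.01,0,0,0,0,-1],
    [0,0.02,0,0,0,0,-1],
  ],
)

```text
time_s: 8.8
tool_pos: [0.5115, 0.0552, 0.0334]
eef_rot: [-3.139, -0.126, -0.0]
wrist_force: [-0.8, 4.4, -0.4]
grip_width: 0.0036
finger_force: 64.3
```

>>> send_rows(
  targets=[
    [0,0.01,0,0,0,0,-1],
    [0,0.02,0,0,0,0,-1],
  ],
)

```text
time_s: 9.0
tool_pos: [0.5118, 0.0512, 0.0334]
eef_rot: [-3.139, -0.126, -0.0]
wrist_force: [-0.6, 5.6, 0.0]
grip_width: 0.0036
finger_force: 64.3
```

>>> send_rows(
  targets=[
    [0,0.01,0,0,0,0,-1],
    [0,0.015,0,0,0,0,-1],
  ],
)

```text
time_s: 9.2
tool_pos: [0.5121, 0.0482, 0.0334]
eef_rot: [-3.139, -0.126, -0.0]
wrist_force: [-0.3, 7.9, 0.0]
grip_width: 0.0036
finger_force: 64.3
```

>>> send_rows(
  targets=[
    [0,0.01,0,0,0,0,-1],
    [0,0.015,0,0,0,0,-1],
  ],
)

```text
time_s: 9.4
tool_pos: [0.5124, 0.0456, 0.0334]
eef_rot: [-3.138, -0.125, -0.0]
wrist_force: [0.8, 8.8, -0.8]
grip_width: 0.0042
finger_force: 64.3
```

>>> send_rows(
  targets=[
    [0,0.007,0,0,0,0,-1],
    [0,0.013,0,0,0,0,-1],
  ],
)

```text
time_s: 9.6
tool_pos: [0.5126, 0.0432, 0.0334]
eef_rot: [-3.138, -0.125, -0.001]
wrist_force: [0.4, 9.6, 0.2]
grip_width: 0.0041
finger_force: 64.3
```

Run:
```python
from h import *
st();rim();st()
```

```text
t 9.6 pos [0.5126 0.0432 0.0334] stand [0.0042 0.1255 0.0334] yaw 0.0799 F_st [1.16 9.58 0.21] T [ 1.5  -0.27  0.01] w 0.0041
rim [[0.0599, 0.1153], [0.0596, 0.0943], [0.0598, 0.0727], [0.0601, 0.0501], [0.0604, 0.0362]]
t 9.65 pos [0.5126 0.043  0.0334] stand [0.0043 0.1254 0.0334] yaw 0.0799 F_st [ 1.36  8.05 -0.43] T [ 1.3  -0.26  0.01] w 0.0039
```

>>> send_rows(
  targets=[
    [0,0.013,0,0,0,0,-1],
    [0,0.013,0,0,0,0,-1],
    [0,0.013,0,0,0,0,-0.3],
    [0,0.013,0,0,0,0,-0.3],
    [0,0.013,0,0,0,0,-0.3],
    [0,0.013,-0.15,0,0,0,-0.3],
    [0,0.013,-0.3,0,0,0,-0.3],
    [0,0.013,-0.5,0,0,0,-0.3],
    [0,0.013,-0.75,0,0,0,-0.3],
    [0,0.013,-1,0,0,0,-0.3],
    [0,0.013,-1,0,0,0,-0.3],
  ],
)

```text
time_s: 10.75
tool_pos: [0.5149, 0.0394, 0.2398]
eef_rot: [3.136, 0.126, 0.019]
wrist_force: [0.1, -0.1, -0.9]
grip_width: 0.0301
finger_force: 0.0
```

Run:
```python
from h import *
st()
c=cam("wrist");cv2.imwrite("pics/w4.png",c["image"])
m=imaging.masks_of("bin","wrist")
q=place(np.array([[0,.058,0]]),SP)[0];print(q)
for r in m[:1]: print(r["p"],fit([c],[r["region"]],BIN,[q[0],q[1],.08]))
# plan: above the bar, yaw
q=place(np.array([[0,-.216,.25]]),SP)[0];print(q,shares(q,down(SP[2])))
```

```text
t 10.75 pos [0.5149 0.0394 0.2398] stand [0.0063 0.1216 0.2398] yaw 0.08 F_st [ 0.05 -0.14 -0.92] T [-0.04 -0.   -0.02] w 0.0301
[ 0.51369964 -0.02448273  0.        ]
0.96 (array([ 0.51444628, -0.02612977,  0.07537716]), np.float64(0.06864826610049535))
[ 0.53543239 -0.29761949  0.25      ] [-0.022, 1.69, -0.079, 0.0, -0.001, 0.0]
```

View pics/w4.png

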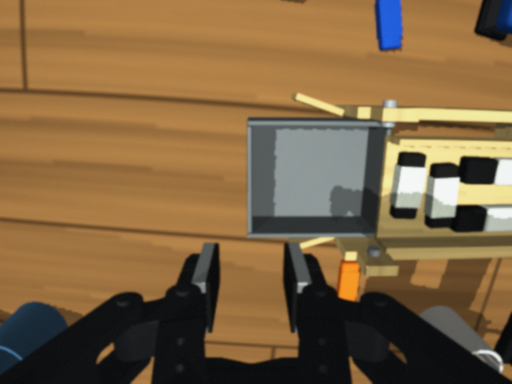

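The bin is in the bay and straight: rear rim at column 248, between the cheeks, with the tray items at (405–510,160–215). I'll measure where it rests after release.

Run:
```python
from h import *
c=cam("wrist");g=cv2.cvtColor(c["image"],cv2.COLOR_BGR2GRAY).astype(int)
print(g[150,240:262].tolist(),g[112:132,300].tolist(),g[226:246,290].tolist())
P=plane(c,[[247.5,140],[247.5,170],[247.5,210],[300,118],[290,237]],.06)
print(R.from_euler('z',-SP[2]).apply(P-[SP[0],SP[1],0]).round(4).tolist())
P=plane(c,[[388,240]],.085);print(P)
```

```text
[133, 134, 133, 133, 133, 132, 130, 123, 128, 143, 148, 131, 105, 88, 85, 90, 91, 90, 92, 89, 90, 91] [114, 86, 60, 54, 73, 111, 139, 147, 138, 116, 94, 94, 113, 136, 147, 149, 150, 151, 149, 149] [51, 51, 51, 51, 54, 75, 107, 132, 137, 128, 117, 108, 103, 100, 95, 93, 89, 86, 82, 80]
[[0.0385, 0.1251, 0.06], [0.0097, 0.1252, 0.06], [-0.031, 0.1252, 0.06], [0.059, 0.0766, 0.06], [-0.0603, 0.0818, 0.06]]
[[ 0.4664294  -0.09626305  0.085     ]]
```

>>> send_rows(
  targets=[
    [0,0.2,-0.08,0,0,0,-0.3],
    [0,0.4,-0.08,0,0,0,-0.3],
    [0,0.6,-0.08,0,0,0,-0.3],
    [0,0.8,-0.08,0,0,0,-0.3],
    [0,0.8,-0.08,0,0,0,-0.3],
    [0,0.8,-0.08,0,0,0,-0.3],
  ],
)

```text
time_s: 11.5
tool_pos: [0.525, -0.1201, 0.2475]
eef_rot: [-3.137, -0.123, 0.005]
wrist_force: [0.0, 1.0, -0.9]
grip_width: 0.0298
finger_force: 0.0
```

Run:
```python
from h import *
st()
c=cam("wrist");cv2.imwrite("pics/w5.png",c["image"])
q=place(np.array([[0,-.215,.108]]),SP)[0];print(q,proj(c,q))
```

```text
t 11.5 pos [ 0.525  -0.1201  0.2475] stand [ 0.0037 -0.0382  0.2475] yaw 0.0783 F_st [ 0.11  1.01 -0.85] T [ 0.07 -0.03 -0.02] w 0.0298
[ 0.53535307 -0.29662264  0.108     ] [[448.11206474 188.5589065 ]]
```

View pics/w5.png

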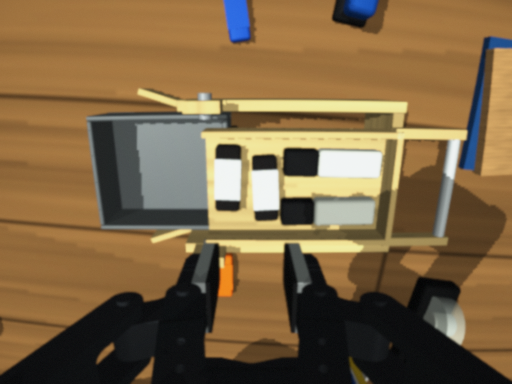

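The bar is visible from (454,140) to (443,237), centre (448,188), which matches the projection of my stand estimate. The bin rests at own y 0.055.

>>> send_rows(
  targets=[
    [0,0.22,0,0,0,0,-0.1],
    [-0.01,0.44,0,0,0,0,-0.1],
    [-0.015,0.66,0,0,0,0,-0.1],
    [-0.015,0.885,0.1,0,0,0,-0.1],
    [-0.015,0.885,0.2,0,0,0,-0.1],
    [-0.015,0.885,0.2,0,0,0,-0.1],
    [-0.015,0.885,0.2,0,0,0,-0.1],
  ],
)

```text
time_s: 12.25
tool_pos: [0.537, -0.2949, 0.2096]
eef_rot: [-3.138, -0.128, 0.001]
wrist_force: [0.4, 0.1, 1.3]
grip_width: 0.0384
finger_force: 0.0
```

Run:
```python
from h import *
st()
q=place(np.array([[0,-.215,.092]]),SP)[0];print(q,shares(q,down(SP[2])))
c=cam("wrist");g=cv2.resize(c["image"],None,fx=1.5,fy=1.5);u=proj(c,[q+[0,0,.016]])[0];print(u);cv2.circle(g,tuple((u*1.5).astype(int)),3,(0,0,255),-1);cv2.imwrite("pics/w6.png",g)
```

```text
t 12.25 pos [ 0.537  -0.2949  0.2096] stand [ 0.0018 -0.2134  0.2096] yaw 0.0817 F_st [0.37 0.07 1.35] T [0.04 0.02 0.01] w 0.0384
[ 0.53535307 -0.29662264  0.092     ] [-0.009, 0.008, 0.588, -0.0, 0.0, 0.001]
[253.08210475 200.06071765]
```

View pics/w6.png

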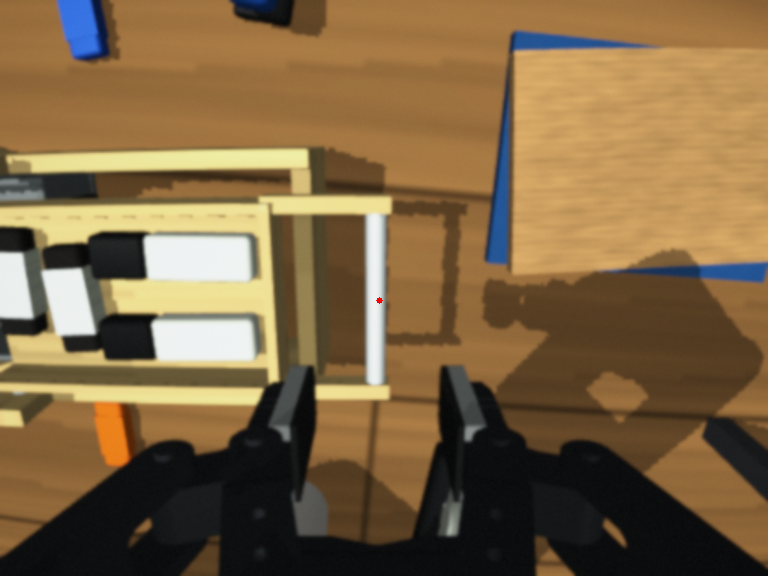

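The bar centre is at (375,299), within about 1 mm of the marked estimate. The fingers straddle it, so I'll descend and grip.

>>> send_rows(
  targets=[
    [-0.005,0.002,0.2,0,0,0,-0.1],
    [-0.009,0.002,0.4,0,0,0,-0.1],
    [-0.009,0.002,0.52,0,0,0,-0.1],
    [-0.009,0.002,0.59,0,0,0,-0.1],
    [-0.009,0.002,0.59,0,0,0,-0.1],
    [-0.009,0.002,0.59,0,0,0,-1],
    [-0.009,0.002,0.59,0,0,0,-1],
    [-0.009,0.002,0.59,0,0,0,-1],
    [-0.009,0.002,0.59,0,0,0,-1],
  ],
  squeeze=30,
)

```text
time_s: 13.2
tool_pos: [0.5355, -0.2943, 0.0931]
eef_rot: [-3.136, -0.127, -0.002]
wrist_force: [-0.9, 11.8, 7.5]
grip_width: 0.0081
finger_force: 30.0
```

Run:
```python
from h import *
st()
L=np.hypot(.215,.018);a0=np.arctan2(.018,.215)
for th in np.arange(.1,1.21,.1):
    y=-L*np.cos(a0+th)+.215; z=L*np.sin(a0+th)-.018
    print(round(th,1),"dy_share",round(-y/.2,3),"dz",round(-z/.2,3))
```

```text
t 13.2 pos [ 0.5355 -0.2943  0.0931] stand [ 0.0003 -0.2127  0.0931] yaw 0.0811 F_st [-1.000e-02  1.179e+01  7.480e+00] T [ 2.01  0.03 -0.1 ] w 0.0081
0.1 dy_share -0.014 dz -0.107
0.2 dy_share -0.039 dz -0.212
0.3 dy_share -0.075 dz -0.314
0.4 dy_share -0.12 dz -0.412
0.5 dy_share -0.175 dz -0.504
0.6 dy_share -0.239 dz -0.591
0.7 dy_share -0.311 dz -0.671
0.8 dy_share -0.391 dz -0.744
0.9 dy_share -0.477 dz -0.808
1.0 dy_share -0.57 dz -0.863
1.1 dy_share -0.668 dz -0.909
1.2 dy_share -0.769 dz -0.945
```

>>> send_rows(
  targets=[
    [0,-0.02,-0.054,0,0,0,-1],
    [0,-0.029,-0.107,0,0,0,-1],
    [0,-0.04,-0.16,0,0,0,-1],
    [0,-0.054,-0.212,0,0,0,-1],
    [0,-0.071,-0.264,0,0,0,-1],
    [0,-0.09,-0.314,0,0,0,-1],
    [0,-0.111,-0.364,0,0,0,-1],
    [0,-0.135,-0.412,0,0,0,-1],
    [0,-0.162,-0.459,0,0,0,-1],
    [0,-0.19,-0.504,0,0,0,-1],
    [0,-0.221,-0.548,0,0,0,-1],
    [0,-0.254,-0.591,0,0,0,-1],
  ],
)

```text
time_s: 14.4
tool_pos: [0.5318, -0.2479, 0.2123]
eef_rot: [3.133, 0.124, 0.007]
wrist_force: [4.5, -8.2, 3.3]
grip_width: 0.0083
finger_force: 29.2
```

Run:
```python
from h import *
st()
```

```text
t 14.4 pos [ 0.5318 -0.2479  0.2123] stand [ 0.0004 -0.1662  0.2123] yaw 0.0792 F_st [ 3.8  -8.51  3.27] T [-1.43 -0.84  0.02] w 0.0083
```

>>> send_rows(
  targets=[
    [0,-0.028,-0.041,0,0,0,-1],
    [0,-0.064,-0.08,0,0,0,-1],
    [0,-0.103,-0.117,0,0,0,-1],
    [0,-0.144,-0.153,0,0,0,-1],
    [0,-0.186,-0.186,0,0,0,-1],
    [0,-0.23,-0.217,0,0,0,-1],
    [0,-0.276,-0.246,0,0,0,-1],
    [0,-0.323,-0.272,0,0,0,-1],
    [0,-0.371,-0.296,0,0,0,-1],
    [0,-0.421,-0.318,0,0,0,-1],
    [0,-0.421,-0.318,0,0,0,-1],
    [0,-0.421,-0.318,0,0,0,-1],
  ],
)

```text
time_s: 15.6
tool_pos: [0.5252, -0.1634, 0.2768]
eef_rot: [3.133, 0.125, 0.011]
wrist_force: [4.6, -5.8, 11.5]
grip_width: 0.0086
finger_force: 30.8
```

Run:
```python
from h import *
st()
a=cam("scene");b=cam("side")
g=np.hstack([cv2.resize(a["image"][130:280,180:380],None,fx=2,fy=2.),cv2.resize(b["image"][120:270,180:380],None,fx=2,fy=2.)])
cv2.imwrite("pics/tip.png",g)
```

```text
t 15.6 pos [ 0.5252 -0.1634  0.2768] stand [ 0.0005 -0.0814  0.2768] yaw 0.0797 F_st [ 4.14 -6.1  11.51] T [-1.16 -0.69 -0.08] w 0.0086
```

View pics/tip.png

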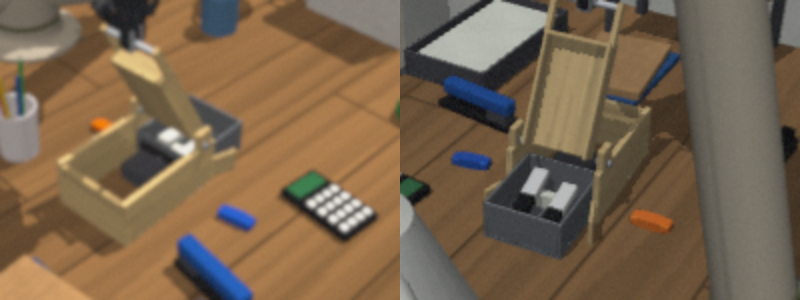

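The tray is empty at 1.1 rad and the highlighters and white erasers lie in the bin (side crop, 540,190). Now I'll lower the tray along the same arc.

>>> send_rows(
  targets=[
    [0,0.05,0.022,0,0,0,-1],
    [0,0.098,0.046,0,0,0,-1],
    [0,0.145,0.072,0,0,0,-1],
    [0,0.191,0.101,0,0,0,-1],
    [0,0.235,0.132,0,0,0,-1],
    [0,0.277,0.165,0,0,0,-1],
    [0,0.318,0.201,0,0,0,-1],
    [0,0.357,0.238,0,0,0,-1],
    [0,0.393,0.277,0,0,0,-1],
    [0,0.421,0.318,0,0,0,-1],
  ],
)

```text
time_s: 16.7
tool_pos: [0.5317, -0.2475, 0.2113]
eef_rot: [3.135, 0.125, 0.006]
wrist_force: [2.9, -4.8, 3.8]
grip_width: 0.0083
finger_force: 31.3
```

>>> send_rows(
  targets=[
    [0,0.033,0.043,0,0,0,-1],
    [0,0.064,0.087,0,0,0,-1],
    [0,0.092,0.132,0,0,0,-1],
    [0,0.119,0.179,0,0,0,-1],
    [0,0.143,0.227,0,0,0,-1],
    [0,0.164,0.277,0,0,0,-1],
    [0,0.183,0.327,0,0,0,-1],
    [0,0.2,0.379,0,0,0,-1],
    [0,0.214,0.431,0,0,0,-1],
    [0,0.225,0.484,0,0,0,-1],
    [0,0.234,0.537,0,0,0,-1],
    [0,0.239,0.588,0,0,0,-1],
  ],
)

```text
time_s: 17.9
tool_pos: [0.5353, -0.2941, 0.0921]
eef_rot: [3.138, 0.125, 0.003]
wrist_force: [4.7, -0.4, -0.4]
grip_width: 0.0084
finger_force: 32.8
```

Run:
```python
from h import *
st()
```

```text
t 17.9 pos [ 0.5353 -0.2941  0.0921] stand [ 1.000e-04 -2.124e-01  9.210e-02] yaw 0.0799 F_st [ 4.67 -0.72 -0.4 ] T [ 0.03 -0.78 -0.02] w 0.0084
```

Tray level. I'll open the fingers, rise straight up, and then check.

>>> send_rows(
  targets=[
    [0,0,0,0,0,0,-0.1],
    [0,0,0,0,0,0,-0.1],
    [0,0,0,0,0,0,-0.1],
    [0,0,0,0,0,0,-0.1],
    [0,0,-0.15,0,0,0,-0.1],
    [0,0,-0.3,0,0,0,-0.1],
    [0,0,-0.5,0,0,0,-0.1],
    [0,0,-0.75,0,0,0,-0.1],
    [0,-0.25,-0.95,0,0,0,-0.1],
    [0,-0.5,-0.95,0,0,0,-0.1],
    [0,-0.75,-0.95,0,0,0,-0.1],
    [0,-0.75,-0.95,0,0,0,-0.1],
  ],
)

```text
time_s: 19.1
tool_pos: [0.5219, -0.1401, 0.2834]
eef_rot: [-3.139, -0.132, -0.002]
wrist_force: [0.4, 0.5, 0.1]
grip_width: 0.0381
finger_force: 0.0
```

Run:
```python
from h import *
st()
c=cam("wrist");cv2.imwrite("pics/w7.png",cv2.resize(c["image"],(800,600),interpolation=cv2.INTER_CUBIC))
for n in("bin","tray"):
    for r in imaging.masks_of(n,"wrist")[:1]:print(n,r["p"],r["position"])
P=place(np.array([[-.06,-.015,.06],[-.06,.125,.06],[.06,.125,.06],[.06,-.015,.06],[-.045,-.215,.108],[.045,-.215,.108]]),SP);print((proj(c,P)*800/512).round(0).tolist())
```

```text
t 19.1 pos [ 0.5219 -0.1401  0.2834] stand [-0.001  -0.0579  0.2834] yaw 0.0838 F_st [0.47 0.42 0.11] T [-0.03 -0.02 -0.05] w 0.0381
bin 0.85 [121.9, 160.1]
tray 0.89 [284.0, 169.0]
[[334.0, 336.0], [149.0, 334.0], [128.0, 171.0], [329.0, 169.0], [630.0, 341.0], [650.0, 202.0]]
```

View pics/w7.png

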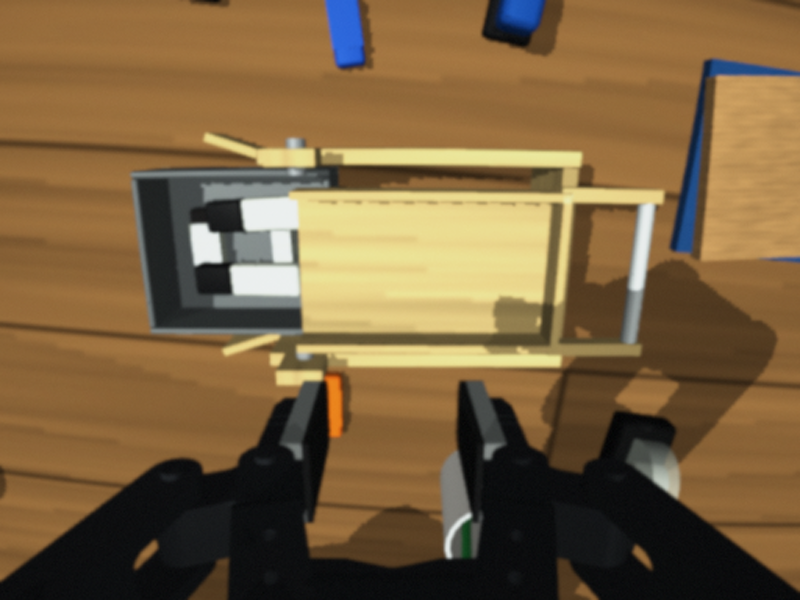

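The tray is level and empty, with both highlighters and erasers in the bin. The bin's rear rim, at columns 133–153, may sit about 3 mm deeper than before, so I'll recheck it from the earlier viewpoint.

>>> send_rows(
  targets=[
    [0,-0.22,0,0,0,0,-0.3],
    [0,-0.45,0,0,0,0,-0.3],
    [0,-0.68,0.1,0,0,0,-0.3],
    [0.035,-0.9,0.22,0,0,0,-0.3],
    [0.035,-0.9,0.22,0,0,0,-0.3],
    [0.035,-0.9,0.22,0,0,0,-0.3],
    [0.035,-0.9,0.22,0,0,0,-0.3],
    [0.035,-0.9,0.22,0,0,0,-0.3],
  ],
)

```text
time_s: 20.05
tool_pos: [0.5159, 0.034, 0.2384]
eef_rot: [3.139, 0.122, 0.002]
wrist_force: [0.2, -0.5, 0.2]
grip_width: 0.0299
finger_force: 0.0
```

Run:
```python
from h import *
st();c=cam("wrist");cv2.imwrite("pics/w8.png",c["image"]);c=cam("wrist")
old=cv2.imread("pics/w4.png");g1=cv2.cvtColor(old,6).astype(int);g2=cv2.cvtColor(c["image"],6).astype(int)
print(g1[150,238:262].tolist());print(g2[150,238:262].tolist())
# shift of guide/cheek patches and the bin's rear rim, old -> new, by template matching
for nm,(x0,y0,w,h) in dict(guideU=(285,85,75,40),guideL=(295,232,60,30),cheekpin=(375,95,40,30),rear=(236,130,30,85),orange=(335,250,25,45),corner=(240,108,40,30)).items():
    t=cv2.matchTemplate(c["image"][y0-20:y0+h+20,x0-20:x0+w+20],old[y0:y0+h,x0:x0+w],cv2.TM_CCOEFF_NORMED)
    _,v,_,l=cv2.minMaxLoc(t)
    def sub(a,i): return 0 if i<1 or i>len(a)-2 else .5*(a[i-1]-a[i+1])/(a[i-1]-2*a[i]+a[i+1])
    print(nm,round(v,2),round(l[0]-20+sub(t[l[1]],l[0]),2),round(l[1]-20+sub(t[:,l[0]],l[1]),2))
for r in imaging.masks_of("bin","wrist")[:1]:
    for row in (130,150,170,190,210): print(row,np.nonzero(r["region"][row])[0].min(),end=" ")
st()
```

```text
t 20.05 pos [0.5159 0.034  0.2384] stand [0.0068 0.1162 0.2384] yaw 0.0778 F_st [ 0.19 -0.48  0.24] T [-0.02 -0.    0.04] w 0.0299
[136, 136, 137, 135, 136, 137, 136, 133, 128, 129, 142, 145, 130, 105, 88, 88, 89, 89, 91, 91, 89, 89, 90, 92]
[131, 130, 127, 120, 122, 135, 142, 128, 103, 81, 80, 85, 87, 87, 88, 88, 87, 88, 88, 88, 87, 88, 88, 87]
guideU 0.99 -4.29 -1.96
guideL 0.94 -2.75 -1.37
cheekpin 0.98 -4.58 -1.35
rear 0.99 -4.91 -1.94
orange 0.96 -3.32 -1.13
corner 0.99 -4.84 -1.83
130 242 150 243 170 243 190 243 210 243 t 20.2 pos [0.5155 0.0347 0.2382] stand [0.0065 0.1169 0.2382] yaw 0.0786 F_st [-0.08 -0.14  0.13] T [ 0.01 -0.01 -0.06] w 0.0297
```

Relative to the guides, the bin has not moved (under 0.5 px), so the press still stands at about 8–10 mm. Handing in.

```bash
python3 -c "
from workcell import workorder
print(workorder.close_job())"
```

```text
the job is handed in; nothing more can be done
None
```

I handed the job in at about 20 s of robot time; no verdict came back. The bin is straight in the bay and pressing the buffer about 8–10 mm (estimated from force and position, a little past half way). Both highlighters and both erasers are in the bin, the tray is level again, and I saw no bystander moved.

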